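# Magnetise a screwdriver in a bench coil, holding the spring-return dial at its third notch

## Robot

A 6-joint arm with a two-finger parallel gripper is mounted at the origin on a cart in front of the work surface, level with it; the furniture and walls round the work are solid. World frame = base frame: x ahead of the robot, y to its left, z up, the work surface at z = 0. Lengths are in m, angles in rad, forces in N, time in s.
With the tool pointing down it reaches from about 0.35 to 0.775 m from the base axis. Payload 5.5 kg.
Tool frame: the origin (TCP) lies between the finger pads; the fingertips stand 22 mm ahead of it and the grasp point (between the pads) lies 3 mm ahead of it; z points along the fingers, y is the line along which they close (so a half turn about z gives the same grasp; the last joint's range is limited). The gripper opens to 85 mm and grips with 20 to 120 N. Pads are 22 mm wide; open, the fingers measure 114 mm over their backs; the gripper's body (76 mm by 85 mm) begins 54 mm behind the grasp point. The pads swing forward as they close: fully open they stand 13 mm farther back than shut.
Start: joints at [-1.327, 0.313, 0.046, 1.304, 0, 1.431], TCP at [0.215, -0.533, 0.253] pointing down, gripper open.
Joint ranges: [-2.76, 2.76], [-0.86, 1.69], [-1.03, 1.26], [-2.2, 2.34], [-1.47, 1.5], [-3.14, 3.14]. Speed limits (rad/s): [2.57, 2.57, 3.14, 3.14, 3.14, 3.14].

## Interface

Orientations are given as a unit quaternion [w, x, y, z].
In Python, from workcell import env gives the robot as it stands.
- The arm moves only by the tool shift_gripper, called after "Emit:" as name(argument=value, ...) on one line, values as JSON. Schema: {"type":"object","properties":{"ticks":{"type":"array","items":{"type":"array","items":{"type":"array","items":{"type":"number"},"minItems":6,"maxItems":6},"minItems":1,"maxItems":8},"minItems":1,"maxItems":1},"jaw":{"type":"number"},"force":{"type":"number"},"only":{"type":"string"},"quiet":{"type":"boolean"},"lines":{"type":"string"}},"required":["ticks"],"additionalProperties":false}. ticks is a list that holds a single list of rows (three levels of brackets), with 1 to 8 rows, each of 6 numbers: dx, dy, dz in mm, then a rotation vector rx, ry, rz in units of 0.2 rad; each row is the pose to reach, as a shift and turn from the pose commanded when the call began, along the tool's axes at that moment; what a row does not reach only later rows make up. A row lasts 1/8 s, in which the tool goes at most 0.0625 m and 0.188 rad, less where a joint would pass 70% of its speed; a pose out of reach is approached as far as the arm can. jaw is the finger opening in m, set as the call begins (left out keeps the last). The fingers move at their own pace and stop on an object; force is the grip in N (left out, the last holds). Time passes only in rows, so rows that do not move let the fingers close. The tool returns the time, the measured TCP pose, the force, the opening and the grip force at its end. only (a regular expression) keeps the lines of the reply that match it, lines (a string "A,B") keeps lines A to B, and quiet returns only ok. Input that does not fit is refused with a message, and nothing moves.
- env.get_state(): the state, without advancing time (a new reading comes with each control period).
- env.read_camera(name): name is "scene" or "side" or "wrist"; returns a dict with "image" (400x640x3 uint8, red, green, blue), "K" (3x3 intrinsics, pixels), "R" (3x3) and "t" (3): a world point X has camera coordinates R X + t. Camera axes: x right, y down, z forward; pixel columns grow to the right and rows downward; lengths in m; the calibration is good to about 2 mm. The wrist camera is an equidistant fisheye: a pixel r from the principal point sees the ray r / f radians off the axis. A picture is of the moment at which its call begins. There is no depth.
- env.hand_in(): hands the job in; it is judged then, once.
The state is a dict: "clock": time; "joint_pos": joint angles; "qvel": joint speeds; "tau": joint torques, N m; "tcp_pos": TCP position; "orientation": TCP orientation; "wrist_force": force on the tool from outside, world axes, zero at the start; "ft_torque": the same for the moment, N m; "finger_gap": finger opening in m; "grip_force": force on a finger pad.
Only numpy, scipy, OpenCV 4.12 (cv2) and the standard library are available. Lean on these libraries where they do the work, as an engineer would, in place of code of your own. Each camera call takes 0.05 s, during which the arm holds its last target. There are 200 camera calls.

## Task

Magnetise the screwdriver so that it will hold small machine screws: lift it out of the wooden tool block, lower its shank down the narrow well in the magnetiser's coil until the handle rests on the rim, and let go of it. Then press the lever of the magnetiser's spring-return dial down past its first two notches into the third (full strength), and finish there: the program ends with the fingers still pressing the lever down, since the dial springs back to off when it is let go. Leave the other tools and the small things on the table where they are.

Things in the scene. Friction and masses are not known exactly. Their poses are not given: they have to be found in the camera images.
- driver: Small screwdriver, 140 mm long, 0.047 kg, standing blade down in a hole of the tool block; the thickest of the three tools there. Origin: the blade's end, on the tool's axis; z up through the handle. Steel shank, 4 mm in diameter, from 0 to 73 mm; plastic handle, 18 mm thick, from 73 to 140 mm; the handle's flat lower end, wider than the holes and the well, rests on the block's top.
- driver_grip (a point): Point on the screwdriver's axis, 108 mm above the blade's end: middle of the handle, the place to grip (18 mm across, from any side).
- tool_block: Hardwood block, 130 mm long (its y) x 45 mm x 82 mm high, fixed. Origin: centre of the underside. Three blind holes, 9 mm in diameter and 76 mm deep, in its top: at y = -40, 0 and +40 mm, x = 0. One tool stands in each; which tool is in which hole varies.
- ripper: Seam ripper standing in the block, slender 10 mm handle reaching to 151 mm above the table; leave it. Origin: its blade's end, z up.
- pencil: Pencil, 7 mm thick, standing in the block, reaching to 142 mm above the table; leave it. Origin: its lower end, z up.
- charger: Bench magnetiser, fixed: dark base plate 66 mm (x) x 152 mm (y); on its left part a grey switch box 58 x 82 mm, 78 mm high; on its right part a copper coil, 54 mm across, upright between black flanges. Origin: centre of the underside; the front, with the dial, faces its own -x; y to its left, z up.
- well_mouth (a point): Centre of the mouth of the coil's well, level with its rim, 84 mm above the table (in the magnetiser's frame x 0, y -43 mm). The well goes straight down: a funnel 14 mm wide at the rim narrows within 6 mm to a bore 8 mm in diameter, 73.5 mm deep from the rim to its bottom. Seated, the screwdriver's handle rests on the rim, the blade's end 73 mm below it.
- dial (a joint): Angle of the dial on the magnetiser's front (rad), about the magnetiser's own x axis through point dial_axis. 0: off, lever 45 degrees up to the left; it grows as the lever is pressed down. Notches click at 0.35 (one pip on the plate), 0.70 (two) and 1.05 (three pips, lever 15 degrees below level); stop at 1.12. Notches do not hold: let go, it springs back to 0.
- dial_knob (a point): Centre of the knob at the lever's end: black cylinder, 18 mm in diameter, 34 mm long, parallel to the magnetiser's x, 50 mm from the dial's axis, in front of the switch box to the left. Press its top from above, with 3 to 10 N, more near the stop. At off its centre is 79 mm above the table, at the third notch 31 mm.
- dial_axis (a point): Fixed point on the dial's turning axis, at the depth (x) of the knob's centre, 44 mm above the table.
- bobbin_case: Bobbin case, 22 x 28 x 13 mm, lying to the right; leave it. Origin: centre of the underside.
- presser_foot: Spare presser foot, 10 x 37 x 20 mm, lying to the right; leave it. Origin: centre of the underside.
- beeswax: Wax disc, 39 mm across, 13 mm high, to the right of the block; leave it. Origin: centre of the underside.

How it is judged:
On the way, in this order (a step that is already met when the one before it is completed fails the run):
1. the screwdriver stands in the well, its handle on the rim, and has been let go (z of driver in the frame of well_mouth below -0.068 m and horizontal distance between driver and well_mouth below 0.005 m and angle between driver's own z axis and vertical below 0.08 rad and contact force between driver and the arm below 0.2 N), for 0.3 s.
2. the fingers press the dial's lever down into its third notch, the screwdriver still in the well (z of driver in the frame of well_mouth below -0.068 m and horizontal distance between driver and well_mouth below 0.005 m and angle between driver's own z axis and vertical below 0.08 rad and value of joint dial above 0.95 rad and contact force between the fingers and dial above 2 N), for 0.5 s.
At the end, for the whole second after the job is handed in: The screwdriver stands released in the well (blade's end more than 68 mm below the rim and within 5 mm of the well's axis, tilt under 0.08 rad) and the dial is held in its third notch (joint over 0.95 rad) by the fingers, which press it with more than 2 N (all of step 2 and contact force between driver and the arm below 0.2 N); the arm keeps its last pose, push and grip.
It fails at once if the seam ripper or the pencil in the block is moved by more than 25 mm (distance of any of ripper, pencil from where it was at the start of the episode above 0.025 m).
It fails at once if one of the small things on the table (bobbin case, presser foot, wax disc) is moved by more than 25 mm (distance of any of bobbin_case, presser_foot, beeswax from where it was at the start of the episode above 0.025 m).
It also fails if it takes over 61 s, if anything falls off the work surface, if the arm or the gripper's body presses on something with over 40 N, if the wrist force passes 120 N, or if a joint passes its speed limit or range.

## Working session

There is one attempt and no reset: what is moved stays moved. The work goes in short steps, Python scripts to look and compute and a tool call to move; the robot and the scene stay as the last step left them, time stands still between calls to the robot, and variables do not carry over. Pictures are saved under pics/ and viewed, at most 10 in all, crops included, and the job is handed in when it is done.

```bash
ls; mkdir -p pics
```

Run:
```python
from workcell import env
import cv2
print(env.get_state())
for n in ("scene","side"):
    c=env.read_camera(n); cv2.imwrite(f"pics/{n}0.png",c["image"][:,:,::-1]); print(n,c["K"],c["R"],c["t"])
```

```text
pics
workcell.py
{'clock': 0.0, 'joint_pos': array([-1.32660322e+00,  3.13988976e-01,  4.49812675e-02,  1.30359724e+00,
       -1.71449742e-05,  1.43121499e+00]), 'qvel': array([5.41339590e-05, 4.20496493e-04, 1.29354577e-03, 7.02157047e-04,
       1.03418667e-03, 1.18992090e-03]), 'tau': array([ 8.10461061e-04, -4.80630970e+01,  2.98531741e+01,  1.95299461e-02,
       -4.31033342e-07,  1.18394271e-05]), 'tcp_pos': array([ 0.21517505, -0.53271427,  0.25241627]), 'orientation': array([-9.02627328e-04,  9.81645665e-01,  1.90711747e-01, -5.58400461e-05]), 'wrist_force': array([ 0.10774554, -0.31262637,  0.32457769]), 'ft_torque': array([0.02682038, 0.0228642 , 0.02368389]), 'grip_force': 0.0, 'finger_gap': 0.08581895068973701}
scene [[415.99171799   0.         315.57795949]
 [  0.         415.99171799 201.28529622]
 [  0.           0.           1.        ]] [[ 0.52226357 -0.85275689  0.00681583]
 [-0.51105925 -0.31937206 -0.79800998]
 [ 0.6826853   0.41328825 -0.60260568]] [-0.6022777   0.23444772  0.6949873 ]
side [[440.18892619   0.         326.11527116]
 [  0.         440.18892619 201.39126931]
 [  0.           0.           1.        ]] [[-7.85402765e-01  6.18984985e-01 -2.91283462e-04]
 [ 2.70887463e-01  3.43293959e-01 -8.99315985e-01]
 [-5.56563095e-01 -7.06404166e-01 -4.37299297e-01]] [0.63345669 0.08336434 0.92197764]
```

View pics/scene0.png

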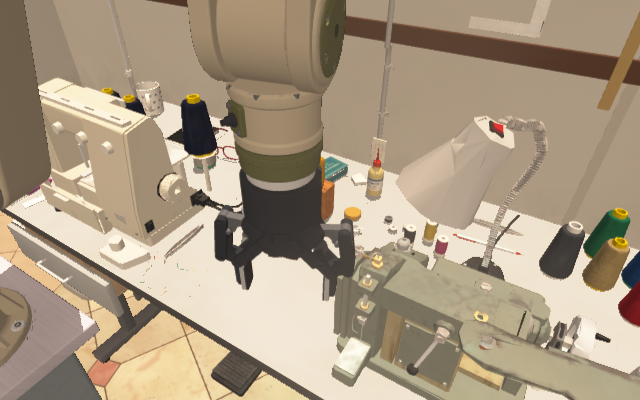

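View pics/side0.png

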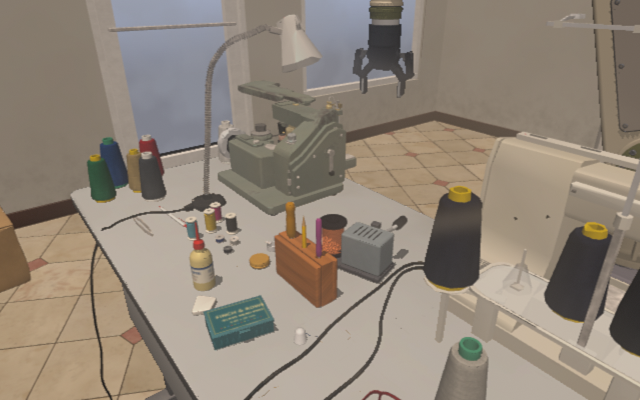

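The side picture shows the block at about (305,265), with the thick orange driver's top at (291,205), the pencil at (304,217) and the purple ripper at (318,220). The coil is at (332,236), the switch box at (367,247) and the dark knob at about (400,222). In the scene view the gripper hides all of these.

Create h.py:
```python
from workcell import env
import numpy as np, cv2
from scipy.spatial.transform import Rotation as Rn
def ray(c,u,v,fish=False):
    K=c["K"]; a=np.array([(u-K[0,2])/K[0,0],(v-K[1,2])/K[1,1]])
    if fish:
        r=np.hypot(*a); d=np.r_[a/r*np.sin(r),np.cos(r)]
    else: d=np.r_[a,1]
    R=np.array(c["R"]); return -R.T@c["t"], R.T@d/np.linalg.norm(d)
def atz(c,u,v,z,fish=False):
    o,d=ray(c,u,v,fish); return o+d*(z-o[2])/d[2]
def tri(rays):
    A=0;b=0
    for o,d in rays:
        P=np.eye(3)-np.outer(d,d); A=A+P; b=b+P@o
    p=np.linalg.solve(A,b); return p,[np.linalg.norm((np.eye(3)-np.outer(d,d))@(p-o)) for o,d in rays]
def proj(c,X,fish=False):
    p=np.array(c["R"])@X+c["t"]; K=c["K"]
    if fish:
        r=np.hypot(p[0],p[1]); s=np.arctan2(r,p[2])/max(r,1e-9); a=p[:2]*s
    else: a=p[:2]/p[2]
    return a*[K[0,0],K[1,1]]+K[:2,2]
def totool(v):
    q=env.get_state()["orientation"]; return Rn.from_quat(np.r_[q[1:],q[0]]).inv().apply(v)
```

Run:
```python
from h import *
c=env.read_camera("side")
for n,u,v,z in [("driver",291,206,.149),("pencil",304,217,.142),("ripper",318,220,.151),("coil",332,219,.084),("box",367,235,.078),("knob",400,222,.079)]:
    print(n,atz(c,u,v,z).round(3))
w=env.read_camera("wrist"); print(w["K"],w["R"],w["t"]); cv2.imwrite("pics/w0.png",w["image"][:,:,::-1])
s=env.get_state(); q=s["orientation"]; print(Rn.from_quat(np.r_[q[1:],q[0]]).as_matrix().round(3))
```

```text
driver [ 0.626 -0.324  0.149]
pencil [ 0.624 -0.289  0.142]
ripper [ 0.623 -0.254  0.151]
coil [ 0.525 -0.34   0.084]
box [ 0.506 -0.262  0.078]
knob [ 0.425 -0.258  0.079]
[[309.70691629   0.         318.34620751]
 [  0.         309.70691629 198.39981253]
 [  0.           0.           1.        ]] [[ 3.73893657e-01 -9.27471388e-01 -5.97946460e-04]
 [-8.87982340e-01 -3.58160318e-01  2.88458922e-01]
 [-2.67751558e-01 -1.07321995e-01 -9.57492085e-01]] [-0.57462964 -0.03720191  0.37890602]
[[ 0.927  0.374 -0.   ]
 [ 0.374 -0.927  0.001]
 [ 0.    -0.001 -1.   ]]
```

Run:
```python
from h import *
a=env.read_camera("scene"); b=env.read_camera("side")
print("lamp base",atz(a,485,265,0),atz(b,207,200,0))
for n,p,q in [("neck red",(497,128),(288,20)),("shade far",(400,180),(317,58)),("shade low",(465,222),(290,65)),("gooseneck top",(525,122),(240,45))]:
    print(n,tri([ray(a,*p),ray(b,*q)]))
```

```text
lamp base [ 0.65021239 -0.71153161  0.        ] [ 0.60828447 -0.73296204  0.        ]
neck red (array([ 0.38142185, -0.68362471,  0.41339335]), [np.float64(0.0031012278787091486), np.float64(0.003101227878709209)])
shade far (array([ 0.36040356, -0.59966026,  0.33431005]), [np.float64(0.00025019671949250957), np.float64(0.0002501967194924585)])
shade low (array([ 0.37150516, -0.68514836,  0.30525527]), [np.float64(0.006437135571589556), np.float64(0.006437135571589537)])
gooseneck top (array([ 0.50281888, -0.70018202,  0.36963554]), [np.float64(0.007396980163004026), np.float64(0.007396980163004185)])
```

View pics/w0.png

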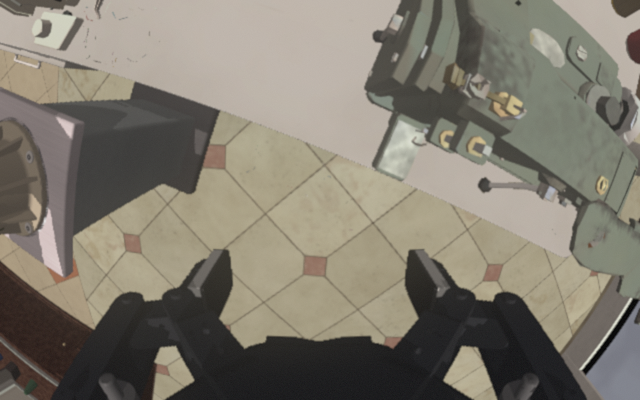

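The wrist view shows floor, the green overlocker at upper right and the table edge. The bench magnetiser isn't in view yet. The lamp shade is near (0.37,-0.64,0.35), so I'll go left first and then ahead.

The rows are not in the units I measure in: shifts go in mm and turns go in units of 0.2 rad. I convert before sending: -0.147 m is -147, 0.092 m is 92, -0.6 rad is -3.

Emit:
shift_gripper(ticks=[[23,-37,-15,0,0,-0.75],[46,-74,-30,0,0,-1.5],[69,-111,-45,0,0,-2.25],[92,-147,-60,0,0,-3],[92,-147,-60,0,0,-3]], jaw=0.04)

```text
refused: ticks: the value is too long (schema: maxItems 1). Nothing was moved.
```

Refused on format, not on reach. It needs a list holding one list of rows, three levels of brackets.

Emit:
shift_gripper(ticks=[[[23,-37,-15,0,0,-0.75],[46,-74,-30,0,0,-1.5],[69,-111,-45,0,0,-2.25],[92,-147,-60,0,0,-3],[92,-147,-60,0,0,-3]]], jaw=0.04)

```text
clock: 0.92
tcp_pos: [0.2461, -0.3606, 0.3151]
orientation: [0.001, 0.881, 0.474, -0.0]
wrist_force: [0.6, -0.8, -0.6]
finger_gap: 0.0401
grip_force: 0.0
```

Run:
```python
from h import *
print(totool(np.array([.52,-.36,.33])-env.get_state()["tcp_pos"]).round(3), totool(np.array([0,1.,0])))
```

```text
[ 0.152  0.228 -0.015] [ 0.83416471 -0.55151041 -0.00234562]
```

To row units: 0.228 m is 228, 0.183 m is 183, -0.584 rad is -2.92.

Emit:
shift_gripper(ticks=[[[30,46,-3,0,0,-0.6],[60,91,-6,0,0,-1.2],[91,137,-9,0,0,-1.8],[122,183,-12,0,0,-2.4],[152,228,-15,0,0,-2.92],[152,228,-15,0,0,-2.92],[152,228,-15,0,0,-2.92]]])

```text
clock: 1.8
tcp_pos: [0.5193, -0.3626, 0.327]
orientation: [-0.001, 0.709, 0.706, -0.0]
wrist_force: [-0.1, 0.3, 0.5]
finger_gap: 0.0399
grip_force: 0.0
```

Run:
```python
from h import *
w=env.read_camera("wrist"); np.savez("w1.npz",**{k:w[k] for k in("K","R","t")}); cv2.imwrite("pics/w1.png",w["image"][:,:,::-1])
print(-w["R"].T@w["t"])
```

```text
[ 0.51989274 -0.28948124  0.44764922]
```

View pics/w1.png

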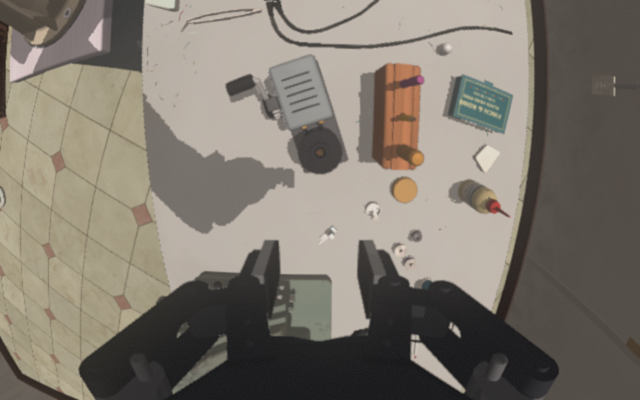

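The wrist view shows the block at (398,117), with the driver's orange handle at about (416,157), the pencil at (405,118) and the ripper at (418,80). The coil's well is at about (320,152), the switch box at (302,92) and the black knob at (240,85). I'll take a second view with the camera shifted in +y.

Emit:
shift_gripper(ticks=[[[50,0,0,0,0,0],[100,0,0,0,0,0],[120,0,0,0,0,0],[120,0,0,0,0,0],[120,0,0,0,0,0]]])

```text
clock: 2.48
tcp_pos: [0.5197, -0.2434, 0.3286]
orientation: [0.001, 0.709, 0.706, -0.0]
wrist_force: [0.8, -0.2, -0.3]
finger_gap: 0.0401
grip_force: 0.0
```

Run:
```python
from h import *
w=env.read_camera("wrist"); np.savez("w2.npz",**{k:w[k] for k in("K","R","t")}); cv2.imwrite("pics/w2.png",w["image"][:,:,::-1])
for n,(x,y) in {"w1":(220,50),"w2":(220,100)}.items():
    im=cv2.imread(f"pics/{n}.png")[y:y+130,x:x+220]
    cv2.imwrite(f"pics/{n}c.png",cv2.resize(im,None,fx=3.6,fy=3.6,interpolation=cv2.INTER_CUBIC))
```

```text
(no output)
```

View pics/w1c.png

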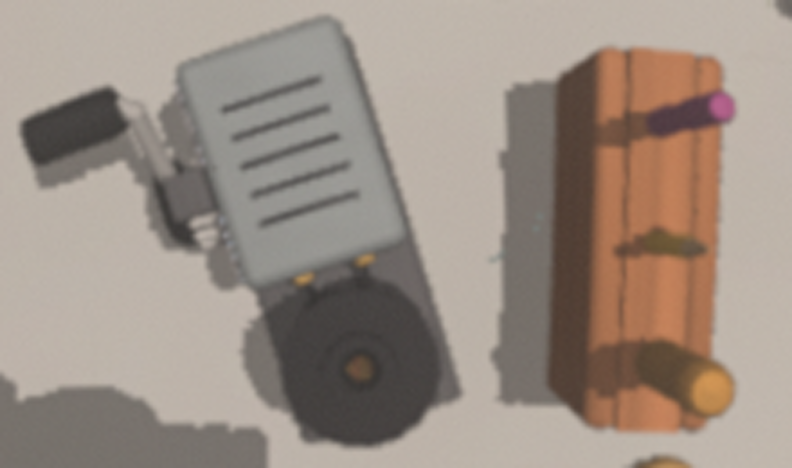

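View pics/w2c.png

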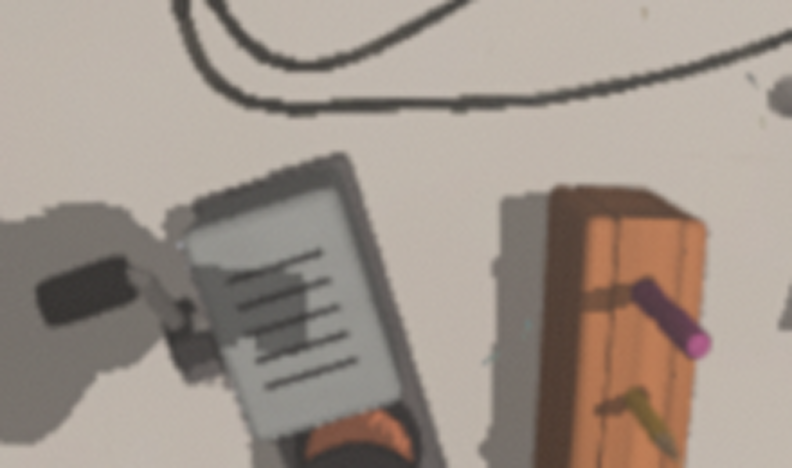

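In crop w1c the well mouth is at (360,369), the driver's top disc at (712,392), the ripper's top at (722,107) and the knob's centre at (75,126). In w2c the knob is at (87,291) and the ripper's top at (698,345), but the coil and driver are cut off. I'll crop lower.

Run:
```python
from h import *
im=cv2.imread("pics/w2.png")[165:315,240:440]
cv2.imwrite("pics/w2d.png",cv2.resize(im,None,fx=4,fy=4,interpolation=cv2.INTER_CUBIC))
```

```text
(no output)
```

View pics/w2d.png

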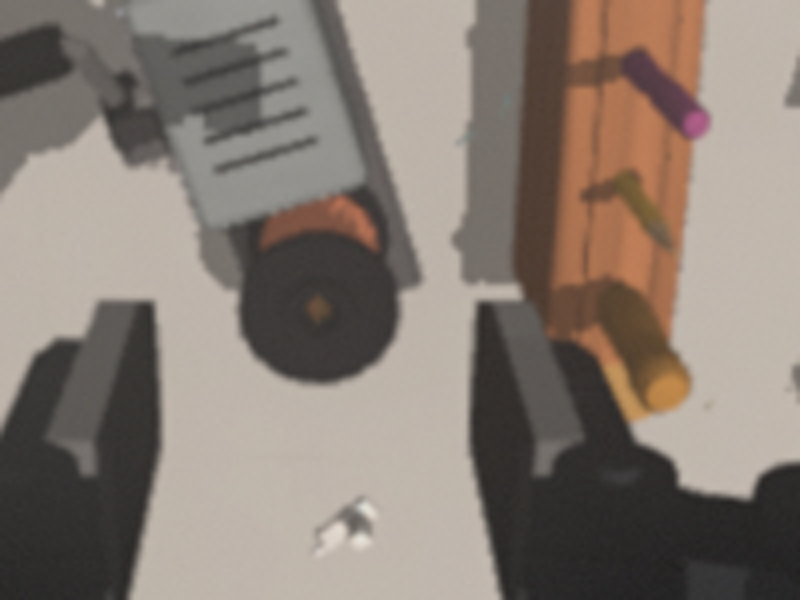

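In w2d the well is at (319,307) and the driver's top disc at (667,390). Triangulating next.

Create m.py:
```python
from h import *
w1=dict(np.load("w1.npz"));w2=dict(np.load("w2.npz"))
f=lambda p,x,y,s:((p[0]+.5)/s-.5+x,(p[1]+.5)/s-.5+y)
A=lambda p:f(p,220,50,3.6);B=lambda p:f(p,220,100,3.6);D=lambda p:f(p,240,165,4)
for n,p,q in [("well",A((360,366)),D((319,307))),("flange",A((359,362)),D((319,306))),("drivertop",A((712,392)),D((667,390))),("ripper",A((722,107)),B((698,345))),("pencil",A((704,250)),D((671,247))),("knob",A((75,126)),B((87,291))),
 ("knob outer",A((31,145)),B((46,304))),("knob inner",A((121,107)),B((129,276))),
 ("box BL",A((180,66)),B((188,238))),("box TR",A((335,17)),B((335,186))),("box BR",A((256,284)),B((262,437)))]:
    r=[ray(w1,*p,True),ray(w2,*q,True)]; X,e=tri(r); print(n,X.round(4),round(max(e),4))
for z,n,p,q in [(.084,"well",A((360,366)),D((319,307))),(.149,"driver",A((712,392)),D((667,390)))]: print(n,atz(w1,*p,z,True).round(4),atz(w2,*q,z,True).round(4))
```

```bash
python3 m.py
```

```text
well [ 0.5205 -0.3417  0.0777] 0.0001
flange [ 0.5203 -0.3399  0.0808] 0.0002
drivertop [ 0.6197 -0.3382  0.1462] 0.0001
ripper [ 0.6188 -0.2582  0.1493] 0.0001
pencil [ 0.6193 -0.2986  0.1349] 0.0002
knob [ 0.4262 -0.2583  0.0784] 0.0001
knob outer [ 0.4099 -0.2636  0.0754] 0.0
knob inner [ 0.442  -0.253   0.0795] 0.0003
box BL [ 0.4625 -0.2401  0.079 ] 0.0003
box TR [ 0.5128 -0.2239  0.0723] 0.0001
box BR [ 0.4858 -0.314   0.0746] 0.0001
well [ 0.5204 -0.3408  0.084 ] [ 0.5205 -0.3388  0.084 ]
driver [ 0.6188 -0.3378  0.149 ] [ 0.6186 -0.3367  0.149 ]
```

Run:
```python
from h import *
p=env.get_state()["tcp_pos"]
print(totool(np.array([.619,-.3375,.20])-p).round(4), totool(np.eye(3)).round(3))
```

```text
[-0.0933  0.0997  0.1285] [[ 0.005  1.     0.   ]
 [ 1.    -0.005 -0.001]
 [-0.001  0.    -1.   ]]
```

Emit:
shift_gripper(ticks=[[[-23,25,30,0,0,0],[-47,50,60,0,0,0],[-70,75,90,0,0,0],[-93.3,99.7,110,0,0,0],[-93.3,99.7,128.5,0,0,0],[-93.3,99.7,128.5,0,0,0],[-93.3,99.7,128.5,0,0,0]]], jaw=0.045)

```text
clock: 3.4
tcp_pos: [0.6192, -0.3365, 0.2004]
orientation: [0.0, 0.708, 0.706, -0.0]
wrist_force: [0.9, 0.9, 1.1]
finger_gap: 0.0447
grip_force: 0.0
```

Run:
```python
from h import *
w=env.read_camera("wrist"); np.savez("w3.npz",**{k:w[k] for k in("K","R","t")}); cv2.imwrite("pics/w3.png",w["image"][:,:,::-1])
im=w["image"][120:320,200:460,::-1]; cv2.imwrite("pics/w3c.png",cv2.resize(im,None,fx=3,fy=3,interpolation=cv2.INTER_CUBIC))
print(totool(np.array([.619,-.3375,.12])-env.get_state()["tcp_pos"]).round(4),proj(w,np.array([.619,-.3375,.149]),True))
```

```text
[-0.001  -0.0006  0.0811] [318.13659008 233.79206866]
```

View pics/w3c.png

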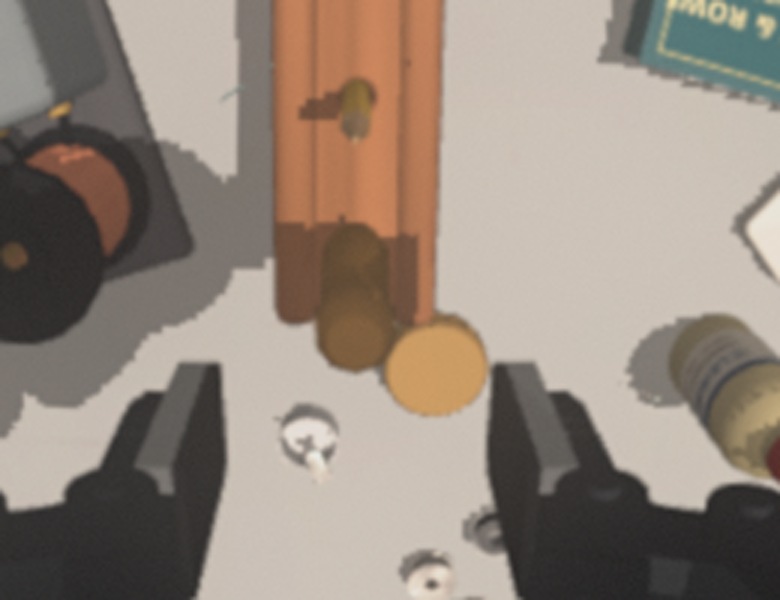

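The driver's top disc is at crop (355,338), i.e. image (318,232.5), within 1.3 px of the prediction. It is centred between the fingers, so I'll descend and grip.

To row units: 0.081 m is 81, 0.06 m is 60.

Emit:
shift_gripper(ticks=[[[0,0,30,0,0,0],[0,0,60,0,0,0],[0,0,81,0,0,0],[0,0,81,0,0,0],[0,0,81,0,0,0]]])

```text
clock: 4.08
tcp_pos: [0.6201, -0.3363, 0.1209]
orientation: [0.001, 0.708, 0.706, 0.0]
wrist_force: [0.5, 0.3, 0.5]
finger_gap: 0.0453
grip_force: 0.0
```

Emit:
shift_gripper(ticks=[[[0,0,0,0,0,0],[0,0,0,0,0,0],[0,0,0,0,0,0],[0,0,0,0,0,0],[0,0,0,0,0,0],[0,0,0,0,0,0]]], jaw=0.0, force=50)

```text
clock: 4.82
tcp_pos: [0.6201, -0.3363, 0.1205]
orientation: [0.001, 0.708, 0.706, 0.0]
wrist_force: [-1.2, 0.3, 6.4]
finger_gap: 0.0164
grip_force: 49.0
```

To row units: -0.115 m is -115, -0.095 m is -95.

Emit:
shift_gripper(ticks=[[[0,0,-20,0,0,0],[0,0,-45,0,0,0],[0,0,-70,0,0,0],[0,0,-95,0,0,0],[0,0,-115,0,0,0],[0,0,-115,0,0,0],[0,0,-115,0,0,0]]])

```text
clock: 5.7
tcp_pos: [0.6191, -0.3356, 0.2326]
orientation: [-0.001, 0.708, 0.706, -0.0]
wrist_force: [-0.7, 0.6, -0.0]
finger_gap: 0.0164
grip_force: 48.7
```

Run:
```python
from h import *
s=env.get_state(); p=s["tcp_pos"]; print(totool(np.array([.5205,-.340,p[2]])-p).round(4),p,s["finger_gap"],s["grip_force"])
```

```text
[-0.0047 -0.0985  0.0001] [ 0.61906124 -0.33558306  0.23263289] 0.01644913747937867 48.72116267681122
```

Emit:
shift_gripper(ticks=[[[-1,-25,0,0,0,0],[-2,-50,0,0,0,0],[-3,-75,0,0,0,0],[-4,-98.5,0,0,0,0],[-4,-98.5,0,0,0,0],[-4,-98.5,0,0,0,0],[-4,-98.5,0,0,0,0]]])

```text
clock: 6.58
tcp_pos: [0.5215, -0.3394, 0.2332]
orientation: [-0.0, 0.708, 0.706, 0.0]
wrist_force: [0.4, 0.6, -0.9]
finger_gap: 0.0166
grip_force: 48.9
```

Run:
```python
from h import *
w=env.read_camera("wrist"); s=env.read_camera("side"); p=env.get_state()["tcp_pos"]; print(p)
print(env.get_state()["wrist_force"])
W=np.array([.5205,-.340,.084]); blade=np.array([p[0],p[1]-.001,p[2]-.12+.009]); print(blade)
print("wrist well,blade",proj(w,W,True),proj(w,blade,True)); print("side well,blade,handle",proj(s,W),proj(s,blade),proj(s,blade+[0,0,.073]))
a=w["image"][110:310,220:420,::-1]; u,v=proj(s,blade).astype(int); b=s["image"][v-50:v+50,u-50:u+50,::-1]
cv2.imwrite("pics/c4.png",np.hstack([cv2.resize(a,(400,400),interpolation=2),cv2.resize(b,(400,400),interpolation=2)])); print(u-50,v-50)
```

```text
[ 0.52146918 -0.33938522  0.23341427]
[-1.4557995   0.22901907  0.11409206]
[ 0.52146918 -0.34038522  0.12241427]
wrist well,blade [317.36881118 190.43671609] [318.43096769 203.83149587]
side well,blade,handle [333.5815059  218.29806047] [333.19363225 200.14517281] [333.4689466  163.36284035]
283 150
```

View pics/c4.png

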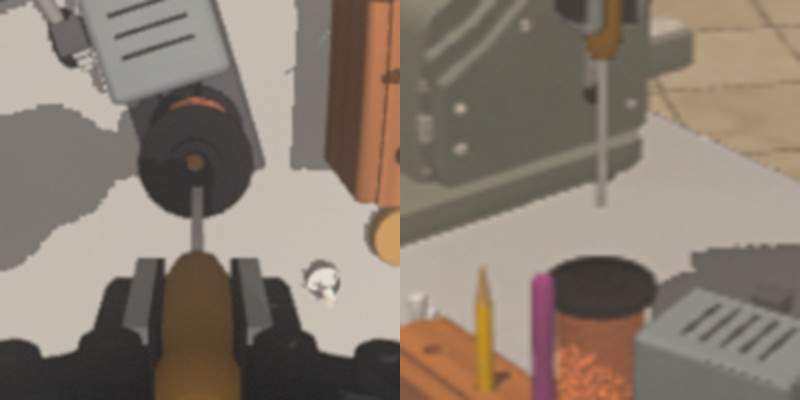

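The blade's end shows at wrist pixel (318.5,203.5) and side pixel (333,201.5), within 1.5 px of prediction. The well is at wrist pixel (317.5,191.5). A 1 mm correction in -x and then I descend.

To row units: -0.001 m is -1, -0.0005 m is -0.5.

Emit:
shift_gripper(ticks=[[[-0.5,-1,15,0,0,0],[-0.5,-1,30,0,0,0],[-0.5,-1,40,0,0,0],[-0.5,-1,50,0,0,0],[-0.5,-1,60,0,0,0],[-0.5,-1,60,0,0,0],[-0.5,-1,60,0,0,0]]])

```text
clock: 7.55
tcp_pos: [0.52, -0.3401, 0.1741]
orientation: [0.0, 0.708, 0.706, -0.0]
wrist_force: [-0.6, -0.1, 0.1]
finger_gap: 0.0165
grip_force: 48.8
```

No contact; the blade is about 21 mm into the well. Continuing.

To row units: 0.05 m is 50, 0.047 m is 47.

Emit:
shift_gripper(ticks=[[[0,0,10,0,0,0],[0,0,20,0,0,0],[0,0,30,0,0,0],[0,0,40,0,0,0],[0,0,47,0,0,0],[0,0,50,0,0,0],[0,0,50,0,0,0],[0,0,50,0,0,0]]])

```text
clock: 8.55
tcp_pos: [0.5199, -0.34, 0.1241]
orientation: [0.0, 0.708, 0.706, -0.0]
wrist_force: [-0.9, 0.9, 1.7]
finger_gap: 0.0166
grip_force: 49.1
```

To row units: 0.002 m is 2, 0.0015 m is 1.5.

Emit:
shift_gripper(ticks=[[[0,0,1,0,0,0],[0,0,1.5,0,0,0],[0,0,2,0,0,0],[0,0,2,0,0,0]]])

```text
clock: 9.05
tcp_pos: [0.52, -0.3401, 0.1235]
orientation: [0.001, 0.708, 0.706, -0.0]
wrist_force: [-2.9, 1.9, 9.8]
finger_gap: 0.0165
grip_force: 50.2
```

Emit:
shift_gripper(ticks=[[[0,0,0,0,0,0],[0,0,0,0,0,0],[0,0,0,0,0,0],[0,0,0,0,0,0]]], jaw=0.045)

```text
clock: 9.55
tcp_pos: [0.5198, -0.34, 0.1216]
orientation: [-0.0, 0.708, 0.706, -0.0]
wrist_force: [0.4, -0.1, 0.5]
finger_gap: 0.0451
grip_force: 0.0
```

The handle touched the rim (about 10 N) and then was released. Now I retract straight up and check.

To row units: -0.12 m is -120, -0.09 m is -90.

Emit:
shift_gripper(ticks=[[[0,0,-30,0,0,0],[0,0,-60,0,0,0],[0,0,-90,0,0,0],[0,0,-120,0,0,0],[0,0,-120,0,0,0],[0,0,-120,0,0,0]]])

```text
clock: 10.3
tcp_pos: [0.5197, -0.3398, 0.241]
orientation: [-0.0, 0.708, 0.706, -0.0]
wrist_force: [0.0, -0.3, 0.6]
finger_gap: 0.0449
grip_force: 0.0
```

Run:
```python
from h import *
w=env.read_camera("wrist"); s=env.read_camera("side"); c=env.read_camera("scene")
p=env.get_state()["tcp_pos"]
print(totool(np.array([.426-.001,-.258+.005,.14])-p).round(4))
T=np.array([.5205,-.3405,.151]); print(proj(w,T,True),proj(s,T),proj(c,T))
print("sewing", atz(c,125,262,0),atz(c,180,240,0), atz(c,200,205,.0))
u,v=proj(s,T).astype(int)
r=lambda i,w,h:cv2.resize(i[:,:,::-1],(w,h),interpolation=2)
cv2.imwrite("pics/c5.png",np.hstack([np.vstack([r(w["image"],400,250),r(s["image"][v-40:v+60,u-80:u+80],400,250)]),np.vstack([r(c["image"],400,250),r(w["image"][130:280,200:440],400,250)])])); print(u-80,v-40)
```

```text
[ 0.0861 -0.0944  0.1006]
[319.71597441 212.24353109] [333.66986975 185.93578898] [295.73563702 179.27545489]
sewing [ 0.27143713 -0.08626217  0.        ] [ 0.37751384 -0.13176238  0.        ] [ 0.49150764 -0.08030704  0.        ]
253 145
```

View pics/c5.png

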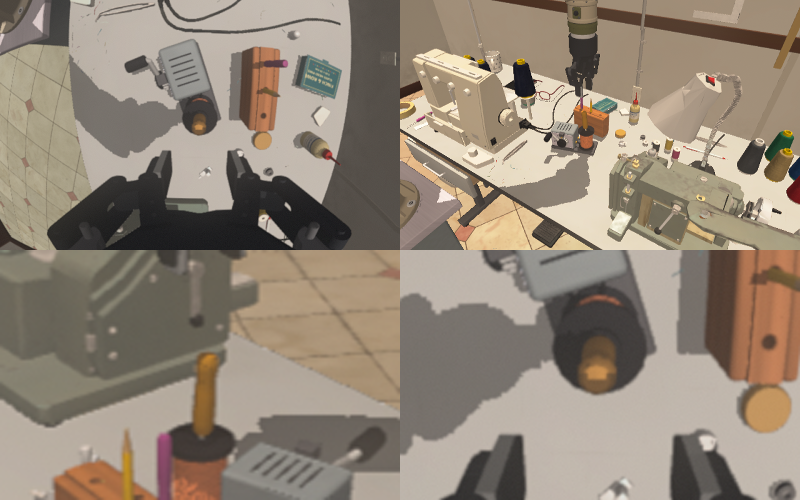

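The picture shows the driver upright in the well with its handle on the rim (wrist view at (320,212), as predicted). The other tools and small things haven't moved. Before pressing, I'll check the sewing machine's handwheel for clearance.

Run:
```python
from h import *
c=env.read_camera("scene"); w=env.read_camera("wrist")
for z in (.05,.12,.2): print(z,atz(c,188,192,z),atz(c,240,208,z))
print(-w["R"].T@w["t"]-env.get_state()["tcp_pos"], totool(np.eye(3)[:2]).round(3))
```

```text
0.05 [ 0.46937177 -0.07524502  0.05      ] [ 0.48615141 -0.21467667  0.05      ]
0.12 [ 0.40568863 -0.15658321  0.12      ] [ 0.42037082 -0.2785859   0.12      ]
0.2 [ 0.33290791 -0.24954115  0.2       ] [ 0.345193   -0.35162503  0.2       ]
[0.00038139 0.07315873 0.12047892] [[ 0.003  1.    -0.001]
 [ 1.    -0.003  0.001]]
```

Run:
```python
from h import *
w1=dict(np.load("w1.npz"));w2=dict(np.load("w2.npz"))
im=cv2.imread("pics/w2.png"); sc=cv2.imread("pics/scene0.png"); c=env.read_camera("scene")
for z in (.05,.08,.12,.16,.2):
    X=atz(c,188,192,z); a,b=proj(w1,X,True),proj(w2,X,True); print(z,X.round(3),a.round(),b.round(), im[int(b[1]),int(b[0])] if 0<=b[0]<640 and 0<=b[1]<400 else None)
print("wheel colour",sc[192,180],sc[185,172])
# coarse map of w2 (grey mean + local std), top-left region
g=cv2.cvtColor(im,cv2.COLOR_BGR2HSV)
for r in range(0,200,20): print(r,' '.join("%3d/%3d"%(g[r:r+20,x:x+20,1].mean(),g[r:r+20,x:x+20,2].mean()) for x in range(0,400,20)))
```

```text
0.05 [ 0.469 -0.075  0.05 ] [280. -44.] [278.  36.] [128 141 151]
0.08 [ 0.442 -0.11   0.08 ] [254. -29.] [252.  60.] [ 87  96 103]
0.12 [ 0.406 -0.157  0.12 ] [214.  -4.] [213.  99.] [164 175 184]
0.16 [ 0.369 -0.203  0.16 ] [167.  32.] [170. 148.] [107 113 119]
0.2 [ 0.333 -0.25   0.2  ] [114.  79.] [126. 203.] [139 163 172]
wheel colour [119 145 164] [122 146 166]
0  49/ 84  48/ 88  49/ 86  31/166  32/174  36/194  35/160  44/136  43/125  43/124  45/128  45/159  44/175  45/184  40/163  25/ 82  17/ 50  15/ 50  17/ 84  26/193
20  52/ 70  48/ 80  48/ 83  40/130  38/163  38/149  38/127  42/114  42/114  43/123  44/130  45/161  41/161  39/149  37/178  25/176  21/ 98  19/ 85  23/157  26/193
40  50/ 71  48/ 78  47/ 81  50/128  34/139  39/ 95  40/ 93  40/ 93  40/ 93  40/108  42/127  44/144  43/161  41/151  36/169  26/190  25/191  24/191  24/192  25/193
60  48/ 77  47/ 78  47/ 83  40/126  22/206  17/ 93  19/ 76  30/146  31/116  39/178  40/183  35/154  28/162  23/ 81  27/177  26/191  25/192  25/192  25/185  24/171
80  47/ 93  47/ 91  49/101  28/113  22/134  18/ 86  14/ 73  24/174  25/180  28/
[... 203 characters left out ...]
/160  25/172  25/169  24/182  26/192  25/192
120  47/150  31/191  38/159  44/155  47/165  51/164  52/168  33/148  26/181  26/184  26/187  26/189  24/189  25/186  25/166  25/169  24/171  25/170  25/174  25/172
140  54/166  45/175  47/174  51/169  52/167  51/162  51/170  35/133  25/128  26/160  25/166  26/184  24/180  24/176  19/141  16/126  25/188  26/190  34/162  51/153
160  52/171  49/175  49/171  53/167  52/169  51/168  51/164  37/136  25/117  25/117  23/118  23/115  22/101  17/123  10/130  10/137  23/164  26/182  49/105 122/154
180  51/169  51/174  54/172  58/160  52/169  50/168  49/170  40/144  26/116  25/118  24/118  22/103  22/ 99  20/ 97  10/ 97  10/126  18/146  26/180  54/101 121/146
```

The pixel colours put the machine beyond y > -0.145, so I'll turn the tool to keep the camera facing ahead (+x), not towards it. Then I close the fingers above the knob.

To row units: -0.0944 m is -94.4, 0.0861 m is 86.1, 1.25 rad is 6.25.

Emit:
shift_gripper(ticks=[[[12,-14,0,0,0,0.9],[25,-27,0,0,0,1.8],[37,-41,0,0,0,2.7],[50,-54,0,0,0,3.6],[62,-68,0,0,0,4.5],[74,-81,0,0,0,5.4],[86.1,-94.4,20,0,0,6.25],[86.1,-94.4,40,0,0,6.25]]], jaw=0.0, force=50)

```text
clock: 11.6
tcp_pos: [0.4249, -0.2527, 0.2015]
orientation: [0.0, 0.987, 0.158, -0.0]
wrist_force: [0.6, -0.0, 0.1]
finger_gap: 0.0001
grip_force: 0.0
```

Run:
```python
from h import *
s=env.get_state(); p=s["tcp_pos"]; y=np.array([-.314,.949,0])
print(s["joint_pos"].round(2),totool(np.array([.4247,-.254,.12])-p).round(4),totool(np.vstack([np.eye(3),y])).round(3))
w=env.read_camera("wrist"); cv2.imwrite("pics/w6.png",w["image"][:,:,::-1]); print(proj(w,np.array([.4262,-.2583,.079]),True))
```

```text
[-0.7   0.18 -0.26  1.13 -0.    2.13] [-0.0006  0.0012  0.0815] [[ 0.95   0.311 -0.   ]
 [ 0.311 -0.95  -0.   ]
 [-0.     0.    -1.   ]
 [-0.003 -1.    -0.   ]]
[325.01036204 199.03655769]
```

To row units: 0.08 m is 80, 0.06 m is 60.

Emit:
shift_gripper(ticks=[[[0,0,30,0,0,0],[0,0,60,0,0,0],[0,0,80,0,0,0],[0,0,80,0,0,0]]])

```text
clock: 12.15
tcp_pos: [0.4248, -0.2529, 0.1205]
orientation: [-0.001, 0.987, 0.158, -0.001]
wrist_force: [0.2, -1.2, -0.0]
finger_gap: -0.0001
grip_force: 0.0
```

Emit:
shift_gripper(ticks=[[[0,0,5,0,0,0],[0,0,10,0,0,0],[0,-1,15,0,0,0],[0,-2,20,0,0,0],[0,-2,20,0,0,0]]])

```text
clock: 12.78
tcp_pos: [0.424, -0.248, 0.1029]
orientation: [-0.003, 0.987, 0.159, 0.0]
wrist_force: [-5.2, 12.6, 19.5]
finger_gap: 0.0002
grip_force: 9.9
```

The 12.6 N side push shows the tips caught the knob on its left flank, where the push gives the lever little torque. I'll back off, centre on the knob and then follow its arc.

Emit:
shift_gripper(ticks=[[[0,0,-10,0,0,0],[0,0,-20,0,0,0],[0,4.5,-20,0,0,0],[0,9,-20,0,0,0],[0,9,-20,0,0,0]]])

```text
clock: 13.4
tcp_pos: [0.4278, -0.2607, 0.1213]
orientation: [-0.0, 0.987, 0.158, -0.0]
wrist_force: [-0.1, 1.0, -0.9]
finger_gap: 0.0
grip_force: 0.0
```

Emit:
shift_gripper(ticks=[[[0,0,6,0,0,0],[0,0,10,0,0,0],[0,0,13,0,0,0],[0,0,13,0,0,0]]])

```text
clock: 13.9
tcp_pos: [0.4274, -0.2596, 0.1097]
orientation: [-0.0, 0.987, 0.158, -0.0]
wrist_force: [-4.7, 3.4, 12.4]
finger_gap: 0.0001
grip_force: 6.1
```

Contact came at TCP z ≈ 0.110 as predicted, with the force mostly upward. Following the arc.

To row units: 0.0225 m is 22.5, 0.016 m is 16.

Emit:
shift_gripper(ticks=[[[0,-2,3,0,0,0],[0,-4,5.5,0,0,0],[0,-6,8,0,0,0],[0,-8,10.5,0,0,0],[0,-10.5,16,0,0,0],[0,-12.5,22.5,0,0,0],[0,-12.5,22.5,0,0,0]]])

```text
clock: 14.78
tcp_pos: [0.4233, -0.2462, 0.0861]
orientation: [-0.002, 0.987, 0.159, -0.0]
wrist_force: [-2.2, 6.0, 7.7]
finger_gap: 0.0002
grip_force: 3.7
```

To row units: 0.0235 m is 23.5, 0.021 m is 21.

Emit:
shift_gripper(ticks=[[[0,1,4,0,0,0],[0,1.5,9,0,0,0],[0,1.5,14,0,0,0],[0,2,18,0,0,0],[0,2.5,21,0,0,0],[0,3,23.5,0,0,0],[0,3,23.5,0,0,0]]])

```text
clock: 15.65
tcp_pos: [0.4246, -0.2502, 0.0626]
orientation: [-0.001, 0.987, 0.158, -0.0]
wrist_force: [-1.2, 4.6, 4.6]
finger_gap: -0.0001
grip_force: 2.1
```

Run:
```python
from h import *
w=env.read_camera("side"); cv2.imwrite("pics/s7.png",w["image"][:,:,::-1]); print(env.get_state()["tcp_pos"])
```

```text
[ 0.42468077 -0.2504772   0.06272299]
```

Upward force is 4.6 N at the predicted third-notch height. I'll check the knob's position numerically in the scene image.

Run:
```python
from h import *
c=env.read_camera("scene"); g=cv2.cvtColor(c["image"],cv2.COLOR_RGB2GRAY)
X=np.array([.949,.314,0]);Y=np.array([-.314,.949,0]);k0=np.array([.4262,-.2583,.079]); ax=k0-.03536*Y; ax[2]=.044
for th in (.7,.95,1.05,1.12):
    a=np.pi/4-th; k=ax+.05*(np.cos(a)*Y+np.sin(a)*np.array([0,0,1]))
    print(th,k.round(4),proj(c,k).round(1),"outer",proj(c,k-.017*X).round(1),"bottom",proj(c,k-[0,0,.009]).round(1))
p=env.get_state()["tcp_pos"]; print("tip",proj(c,p-[0,0,.022]).round(1))
u,v=proj(c,k).astype(int); print(u-24,v-24)
for r in range(v-24,v+20): print(r,' '.join("%3d"%x for x in g[r,u-24:u+24]))
```

```text
0.7 [ 0.4217 -0.2446  0.0483] [231.1 229.8] outer [227.8 235.2] bottom [231.6 233.2]
0.95 [ 0.4218 -0.245   0.0358] [232.  234.4] outer [228.8 239.9] bottom [232.5 237.7]
1.05 [ 0.4221 -0.2461  0.0309] [232.8 236.3] outer [229.6 241.7] bottom [233.3 239.5]
1.12 [ 0.4225 -0.247   0.0276] [233.4 237.6] outer [230.2 243. ] bottom [233.9 240.8]
tip [234.8 232.8]
209 213
213 220 220 220 163  81  43  38  38  38  38  37  36  39  40  34  36  38  38  37  35  36  40  40  40  41  42  41  37  36  38  40  40  40  41  41  42  44  44  44  45  45  45  46  59 114 103 106 107
214 220 220 220 220 163  82  43  39  38  39  38  36  37  39  40  40  40  40  40  38  37  39  38  39  38  40  40  37  34  39  40  40  41  41  42  44  44  44  46  45  45  46  59 104 119 101 100 102
215 221 220 220 220 220 163  82  42  38  39  38  38  34  39  39  40  39  41  41  37  35  38  39  41  42  42  39  41  36  39  40  41  41  41  43  44  43  45  45  45  45  58  96 137 144  78  68  72
216 221 221 220 221 220 220 163  82  42  39  37  52  50  41  40  40  40  40  40  41  35  37  38  40  41  42  42  42  37  40  42  43  41  43  43
[... 7192 characters left out ...]
 125 125 125 126 125 125 125 125 126 125 125 126 126 126 202 135 125 126 125 202 206 219 219 219 219 219 220 220
254 124 124 124 124 124 124 124 124 124 125 124 125 125 125 125 125 125 125 125 125 125 126 125 125 125 125 126 126 125 126 125 126 125 126 126 126 126 126 126 126 126 202 206 219 219 220 220 220
255 124 124 124 124 124 124 124 124 124 124 124 125 125 125 125 125 125 125 124 125 125 125 125 125 124 124 124 125 125 125 125 125 125 126 126 125 126 126 126 126 126 126 126 202 207 219 220 220
256 124 124 124 124 124 124 124 124 124 124 124 125 126 125 126 125 125 126 125 125 125 125 125 124 125 125 124 124 124 125 125 126 125 126 126 125 126 126 126 126 126 126 127 126 127 201 207 219
```

The dark knob sits at about (226–237, 236–243), directly under the tips, for an angle of roughly 0.95–1.03 rad. I'll press about 2 mm deeper and 2 mm left for margin.

The rows are not in the units I measure in: shifts go in mm and turns go in units of 0.2 rad. I convert before sending: 0.0025 m is 2.5, -0.002 m is -2.

Emit:
shift_gripper(ticks=[[[0,-1,1,0,0,0],[0,-2,2,0,0,0],[0,-2,2.5,0,0,0],[0,-2,2.5,0,0,0],[0,-2,2.5,0,0,0],[0,-2,2.5,0,0,0]]])

```text
clock: 16.5
tcp_pos: [0.4249, -0.2506, 0.0612]
orientation: [0.002, 0.987, 0.158, 0.0]
wrist_force: [-2.0, -0.5, 8.7]
finger_gap: 0.0003
grip_force: 3.9
```

Run:
```python
from h import *
c=env.read_camera("scene"); g=cv2.cvtColor(c["image"],cv2.COLOR_RGB2GRAY)
for r in range(232,248): print(r,' '.join("%3d"%x for x in g[r,222:244]))
```

```text
232 222 221 221 221 221 221 164 121 135 132  73  57 128 132 101  50  42  43 106 193 148  73
233 221 221 222 221 220 221 221 214 150 132  89  44 128 132 103  60  46  42 181 219 113  71
234 222 222 222 221 221 221 221 165  87 128  94  45 123 131 111  90  55  66 214 220 103  73
235 221 222 221 222 221 221 214  90  68 116 100  46  97 124 111  94  56 145 217 219 124  73
236 222 221 222 221 221 220 162  54  29  30  39  32  47  83  79  59 103 214 219 219 145  89
237 222 222 221 222 221 208  69  28  31  32  31  31  32  31  30  42 179 219 220 221 136 125
238 222 221 222 221 221 124  43  31  30  30  30  32  31  30  29 102 215 220 221 221 136 125
239 222 222 222 222 215  72  30  31  32  32  31  29  30  30  62 179 219 221 221 209 135 126
240 222 222 222 222 179  60  29  31  31  31  32  31  29  42 147 219 221 221 221 137 126 126
241 222 222 221 222 190  84  35  31  31  32  32  32  30 101 216 221 221 221 221 137 126 125
242 221 222 222 222 221 161  63  31  31  32  31  32  62 180 220 209 207 208 208 135 126 126
243 222 222 222 222 222 222 139  93  49  33  31  45 119 203 208 134 125 125 126 125 125 125
244 222 222 222 222 222 222 222 191 134 117  71  87 123 125 126 125 126 126 126 125 125 125
245 222 221 222 222 221 222 221 221 221 222 137 126 126 126 125 125 125 125 125 151 128 125
246 222 221 222 222 222 221 222 222 222 209 135 126 126 126 126 126 125 151 153 217 160 153
247 221 221 221 221 221 221 221 222 221 136 125 125 126 126 127 126 125 202 219 220 220 220
```

Emit:
shift_gripper(ticks=[[[0,0,0.5,0,0,0],[0,0,1,0,0,0],[0,0,1,0,0,0],[0,0,1,0,0,0],[0,0,1,0,0,0],[0,0,1,0,0,0],[0,0,1,0,0,0],[0,0,1,0,0,0]]])

```text
clock: 17.55
tcp_pos: [0.4249, -0.2507, 0.0605]
orientation: [0.002, 0.987, 0.158, 0.0]
wrist_force: [-2.2, 0.4, 9.7]
finger_gap: 0.0005
grip_force: 4.9
```

Run:
```python
from h import *
c=env.read_camera("scene"); g=cv2.cvtColor(c["image"],cv2.COLOR_RGB2GRAY)
for r in range(240,247): print(r,' '.join("%3d"%x for x in g[r,222:240]))
s=env.get_state(); print(s["tcp_pos"],s["wrist_force"])
```

```text
240 222 221 222 222 215  72  30  30  32  32  31  31  31  31 101 217 221 221
241 222 221 222 221 190  83  34  31  32  31  32  32  30  62 180 219 221 221
242 222 222 221 222 221 146  58  32  31  32  32  32  30 146 218 209 208 208
243 222 222 221 221 221 190 134  56  32  31  32  44  64 202 208 135 125 125
244 222 221 222 221 221 221 221 139 116  93  59  87 123 125 125 125 126 125
245 222 221 222 222 222 222 222 221 222 190 115 124 126 126 126 125 125 125
246 222 222 221 222 221 222 221 222 222 209 135 125 126 126 126 126 126 151
[ 0.42486412 -0.25071967  0.06043701] [-1.33466419 -0.38055016 10.35591022]
```

```bash
python3 -c "
from workcell import env
print(env.hand_in())"
```

```text
the job is handed in; nothing more can be done
None
```

I handed the job in with the screwdriver standing released in the well and the fingers pressing the lever down with about 10 N, at an estimated dial angle of 1.08 rad (third notch); the angle comes from fingertip height and the scene image, and `hand_in` returned no verdict.

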